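Lock the microscope isolator with the T-key

TASK

The probe microscope is about to be moved: take the orange-handled T-key from its stand, lower it down the shaft of the red-collared isolator until its foot is fully down over the square brass stem, and turn it clockwise (seen from above) to the locked stop, about a sixth of a turn. Leave the key standing there, fully down, as the sign that the isolator is locked. Do not turn the stem in the blue-collared isolator.

Things in the scene. Friction and masses are not known exactly. Their poses are not given: they have to be found in the camera images.
- key_grip (a point): Centre of the T-key's orange handle: bar 90 long (x) by 18 wide (y) by 24 mm high; z up. 300 g, upright in a 50 mm high grey tube stand: lift 50+ mm. Below: 14 mm rod, then a steel foot 40 mm across, 52 high, its lower end 170 mm below this point, with a square socket open downwards, 24 wide, 42 mm deep, sides parallel to the handle's x and y; any quarter turn fits.
- lock_mouth (a point): Centre of the shaft mouth of the red-collared isolator, 120 mm above the bench; fixed black block 110 mm square, x, y parallel to its sides. Red funnel 80 to 54 mm wide, 20 mm high, then a 54 mm shaft; floor 110 mm below this point. On its axis a brass stem 20 mm square, 36 high, top tapering to 8 mm. With the key fully down its handle centre is 60 mm above this point.
- lock_stem (a joint): Angle of that stem, rad, growing clockwise from above; at 0 its sides are parallel to the block's. Starts at 0 to 0.15 (unlocked), stops at 1.05 (locked). Light friction, 0.1 N m; stays where left. The key has about 13 degrees (0.23 rad) of play either way on the stem, so turn the handle that much further.
- level_stem (a joint): Angle of the like stem in the like isolator with a blue collar (levelling), rad, growing clockwise; starts at 0 to 0.15; not to be turned.

How it is judged:
By the outcome, as a careful person would: the job done as asked, in the order asked, and still so for the second after the job is handed in, with the robot touching nothing.
It also fails if it takes over 45 s, if anything falls off the work surface, if the arm or the gripper's body presses on something with over 40 N, if the wrist force passes 120 N, or if a joint passes its speed limit or range.

ROBOT

A 6-joint arm with a two-finger parallel gripper is mounted at the origin on the work surface. World frame = base frame: x ahead of the robot, y to its left, z up, the work surface at z = 0. Lengths are in mm, angles in rad, forces in N, time in s.
With the tool pointing down it reaches from about 350 to 875 mm from the base axis. Payload 15.5 kg.
Tool frame: the origin (TCP) lies midway between the tips of the shut fingers; the grasp point (between the pads) lies 19 mm behind it; z points along the fingers, y is the direction in which the jaws open and shut (so a half turn about z gives the same grasp; the last joint's range is limited). The gripper opens to 85 mm and grips with 20 to 120 N. Pads are 22 mm wide; open, the fingers measure 114 mm over their backs; the gripper's body (76 mm by 85 mm) begins 54 mm behind the grasp point. The pads swing forward as they close: fully open they stand 13 mm farther back than shut.
Start: joints at [-1.272, 0.494, 1.345, -0, 1.302, -0.096], TCP at [239.814, -577.162, 231.277] pointing down, gripper open.
Joint ranges: [-2.91, 2.91], [-0.82, 2.16], [0.22, 2.67], [-1.22, 4.37], [0.12, 2.79], [-3.08, 3.08]. Speed limits (rad/s): [1.89, 1.89, 2.57, 3.01, 3.01, 3.01].

INTERFACE

Orientations are given as a 3x3 rotation matrix whose columns are the frame's x, y, z axes.
In Python, from cell import readout, snapshot, manip gives the robot as it stands.
- The arm moves only by the tool play_rows, never from a script. Its argument "deltas" is a list of rows, each a list of 3 entries, a list of its own where there are three numbers: the finger opening in m, from 0 to 0.0854, then the shift along the tool's x, y, z in m, then the turn about the tool's z in rad. In form: [[fingers, [dx, dy, dz], turn], ...]. A call has 1 to 5 rows; each row shifts and turns the pose as measured when the row begins, along the tool's axes as they then stand; what a row does not reach is not made up. A row lasts 1/8 s, in which the tool goes at most 62.5 mm and 10.7 degrees, less where a joint would pass 70% of its speed; a pose out of reach is approached as far as the arm can. A call with a gripper value outside its range is refused whole. The fingers move at their own pace and stop on an object; "force" is the grip in N (left out, the last holds). Time passes only in rows, so rows that do not move let the fingers close. It gives the time, the measured TCP pose, the force and the opening at its end, in the units of the state.
- readout.read_state(): the state, without advancing time (a new reading comes with each control period).
- snapshot(name): name is "scene" or "top"; returns a dict with "color" (480x640x3 uint8, blue, green, red), "K" (3x3 intrinsics, pixels), "T" (4x4, takes a point from camera to world coordinates). Camera axes: x right, y down, z forward; pixel columns grow to the right and rows downward; lengths in mm; the calibration is good to about 2 mm. A picture is of the moment at which its call begins. There is no depth.
- manip.finish_job(): hands the job in, once; it reports no verdict.
The state is a dict: "t": time; "q": joint angles; "dq": joint speeds; "tau": joint torques, N m; "tool_pos": TCP position; "tool_rot": TCP orientation; "ft_force": force on the tool from outside, world axes, zero at the start; "wrist_torque": the same for the moment, N m; "opening": opening from 0.0 (shut) to 1.0 (fully open).
Only numpy, scipy, OpenCV 4.12 (cv2) and the standard library are available. Lean on these libraries where they do the work, as an engineer would, in place of code of your own. Each camera call takes 0.05 s, during which the arm holds its last target. There are 200 camera calls.

## Working session

There is one attempt and no reset: what is moved stays moved. The work goes in short steps, Python scripts to look and compute and a tool call to move; the robot and the scene stay as the last step left them, time stands still between calls to the robot, and variables do not carry over. Pictures are saved under pics/ and viewed, about 8 in all and at most 12, crops included, and the job is handed in when it is done.

Besides the shell and the picture viewer there is one more tool, called after ">>>" as name(argument=value, ...) on one line, values as JSON. play_rows: Moves the arm, as the interface text tells. Its arguments: {"type":"object","properties":{"deltas":{"type":"array","items":{"type":"array"}},"force":{"type":"number"}},"required":["deltas"]}

```bash
mkdir -p pics; ls; python3 - <<'E'
from cell import readout, snapshot
import cv2
for n in ("scene","top"):
    s=snapshot(n); cv2.imwrite(f"pics/{n}0.png",s["color"]); print(n,s["K"].round(1).tolist(),s["T"].round(4).tolist())
st=readout.read_state(); print(st["t"],st["tool_rot"],st["ft_force"])
E
```

```text
pics
scene [[446.8, 0.0, 309.6], [0.0, 446.8, 233.0], [0.0, 0.0, 1.0]] [[-0.2198, 0.5157, -0.8281, 1239.4346], [0.9752, 0.1378, -0.173, 160.7309], [0.0249, -0.8456, -0.5332, 586.7174], [0.0, 0.0, 0.0, 1.0]]
top [[515.9, 0.0, 320.4], [0.0, 515.9, 243.7], [0.0, 0.0, 1.0]] [[0.0153, -0.9978, 0.0642, 470.4281], [-0.9996, -0.0167, -0.0207, 2.4203], [0.0217, -0.0639, -0.9977, 1021.0072], [0.0, 0.0, 0.0, 1.0]]
0.1 [[ 9.23457216e-01  3.83701247e-01 -3.50757144e-04]
 [ 3.83701393e-01 -9.23456544e-01  1.11932675e-03]
 [ 1.05578090e-04 -1.16823637e-03 -9.99999312e-01]] [-0.46283705 -0.77222842  0.12593246]
```

View pics/scene0.png

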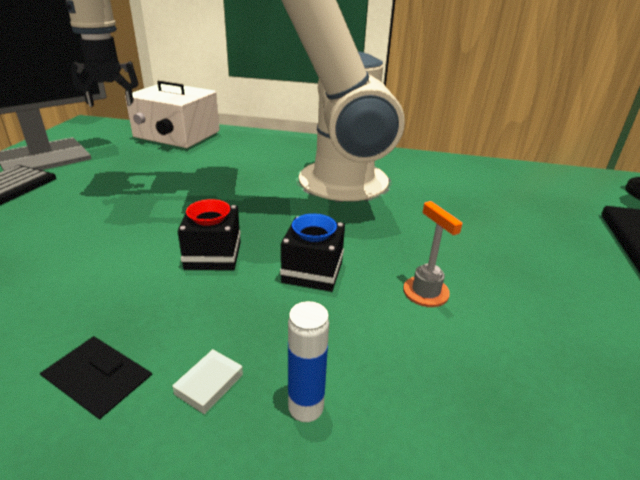

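View pics/top0.png

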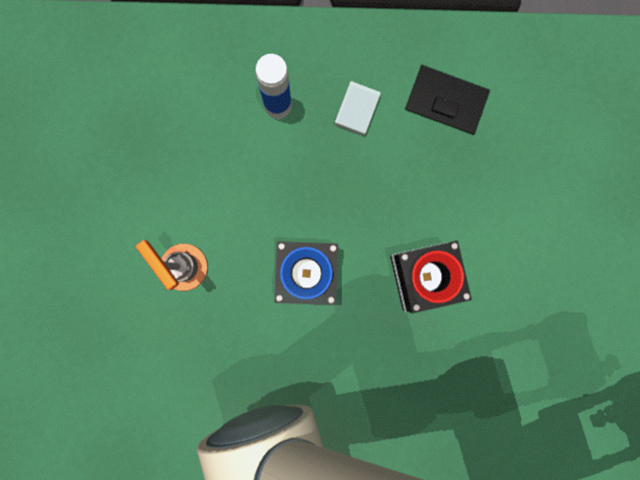

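The scene view shows the red isolator at about (210,235), blue at (314,250), and the key handle at (441,218). In the top view the red mouth is at about (438,276), blue at (306,273), and the handle at (157,265). I'll enlarge these next.

```bash
python3 - <<'E'
import cv2, numpy as np
t=cv2.imread("pics/top0.png"); s=cv2.imread("pics/scene0.png")
def c(im,x,y,w,h,k): return cv2.resize(im[y:y+h,x:x+w],None,fx=k,fy=k,interpolation=cv2.INTER_CUBIC)
a=c(t,120,225,100,75,4); b=c(t,385,230,100,75,4); d=c(s,395,190,100,75,4); e=c(s,165,190,100,75,4)
cv2.imwrite("pics/crops.png",np.vstack([np.hstack([a,b]),np.hstack([d,e])]))
for n,im in(("top",t),("scene",s)):
    hsv=cv2.cvtColor(im,cv2.COLOR_BGR2HSV)
    for nm,lo,hi in(("orange",(7,150,120),(16,255,255)),("red",(0,180,100),(4,255,255)),("red2",(175,180,100),(180,255,255))):
        m=cv2.inRange(hsv,lo,hi); k,l,st,ce=cv2.connectedComponentsWithStats(m)
        for i in range(1,k):
            if st[i,4]>60:
                pts=np.argwhere(l==i)[:,::-1].astype(np.float32); print(n,nm,st[i],ce[i].round(1),cv2.minAreaRect(pts))
E
```

```text
top orange [136 240  44  50 289] [157.2 265.4] ((157.5399932861328, 264.719970703125), (57.799991607666016, 13.999999046325684), 53.13010025024414)
top orange [187 256  18  27 118] [198.2 273. ] ((197.92161560058594, 271.1297302246094), (14.483729362487793, 27.202943801879883), 17.102725982666016)
top red [ 412  251   52   52 1321] [439.5 276.2] ((437.5, 276.5), (51.0, 51.0), 90.0)
scene orange [423 201  39  34 562] [442.  218.2] ((441.64093017578125, 217.29867553710938), (45.30352783203125, 15.155790328979492), 34.99201965332031)
scene orange [404 277  45  30 523] [425.6 295. ] ((425.4212646484375, 292.5628662109375), (46.00305938720703, 24.889482498168945), 12.724355697631836)
scene red [186 199  45  26 709] [207.6 210.2] ((208.07691955566406, 211.38462829589844), (24.71063232421875, 44.32224655151367), 78.69007110595703)
```

View pics/crops.png

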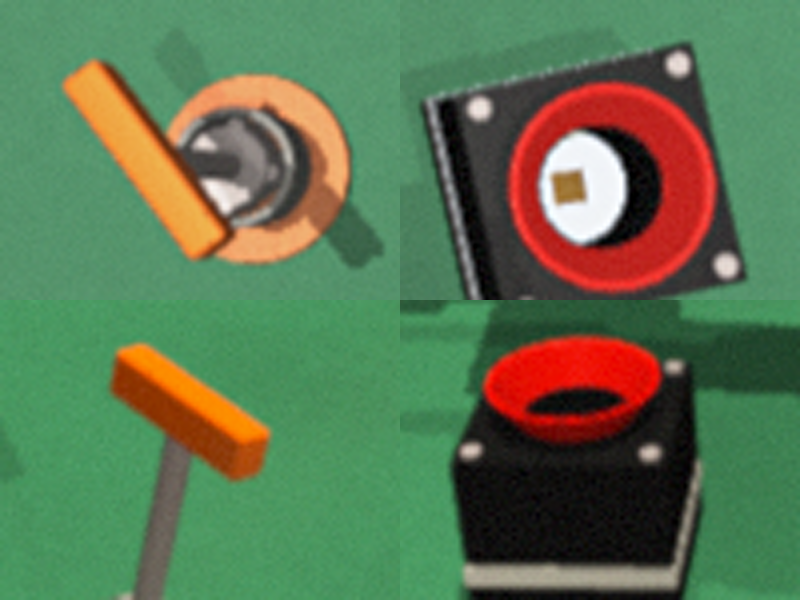

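Crops (4x): handle top runs from about (81,72) to (210,247) in the top-left panel. Red rim centre is at about (437.7,276.5) in the full top image, with screws at (480,109), (678,65) and (727,265) in the crop. The stem is on axis.

```bash
cat > h.py <<'E'
import numpy as np
from cell import readout, snapshot
def ray(S,u,v):
    d=S["T"][:3,:3]@np.linalg.inv(S["K"])@[u,v,1]; return S["T"][:3,3],d
def atz(S,u,v,z):
    o,d=ray(S,u,v); return o+d*(z-o[2])/d[2]
def tri(*r):
    A=sum(np.eye(3)-np.outer(d,d)/(d@d) for o,d in r); b=sum((np.eye(3)-np.outer(d,d)/(d@d))@o for o,d in r)
    return np.linalg.solve(A,b)
def proj(S,p):
    c=np.linalg.inv(S["T"])@np.append(p,1); c=S["K"]@c[:3]; return c[:2]/c[2]
E
python3 - <<'E'
from h import *
import cv2
T=snapshot("top"); S=snapshot("scene")
def P(x,y,ox,oy): return (ox+(x+.5)/4-.5, oy+(y+.5)/4-.5)
# handle top-face ends
for z in (190,200): print("handle",z,[atz(T,*P(x,y,120,225),z).round(1) for x,y in((81,72),(146,160),(210,247))])
# scene top face end mids: upper-left corner(112,385-300..)
print("tri grip", tri(ray(T,*P(148,160,120,225)),ray(S,*P(190,412-300,395,190))))
print("orange base",atz(T,*P(256,168,120,225),2), atz(S,425.5,292,2))
print("mouth",atz(T,437.6,276.6,120),tri(ray(T,437.6,276.6),ray(S,*P(572,388-300,165-100,190))))
print("stem",atz(T,*P(570,187,285,230),46))
for z in(100,): 
  a=[atz(T,*P(x,y,285,230),z) for x,y in((480,109),(678,65),(727,265))]; print("screws",a,(a[0]+a[2])/2)
  for d in(a[1]-a[0],a[1]-a[2]): print(np.hypot(*d[:2]),np.degrees(np.arctan2(d[1],d[0])))
E
```

```text
handle 190 [array([520.8, 274.6, 190. ]), array([486. , 247.5, 190. ]), array([451.7, 220.9, 190. ])]
handle 200 [array([520.2, 271.3, 200. ]), array([485.8, 244.5, 200. ]), array([452. , 218.2, 200. ])]
tri grip [486.26799734 251.8609427  175.83278548]
orange base [486.4753328  249.15065175   2.        ] [491.02264019 250.51783886   2.        ]
mouth [ 474.14019222 -222.44962118  120.        ] [ 473.92019073 -223.80353943  111.43717412]
stem [ 474.56432188 -220.96593951   46.        ]
screws [array([ 508.60532256, -167.99704479,  100.        ]), array([ 529.85018809, -257.27838103,  100.        ]), array([ 440.60401668, -279.20103799,  100.        ])] [ 474.60466962 -223.59904139  100.        ]
91.774186522092 -76.61515192493746
91.89930358738981 13.801026121681465
```

>>> play_rows(deltas=[[0.085,[0.038,-0.0465,0],0],[0.085,[0.038,-0.0465,0],0],[0.085,[0.038,-0.0465,0],0],[0.085,[0.038,-0.0465,0],0],[0.085,[0.038,-0.0465,0],0]])

```text
t: 0.82
tool_pos: [327.0, -284.8, 229.8]
tool_rot: [[0.926, 0.379, 0.001], [0.379, -0.926, -0.0], [0.0, 0.0, -1.0]]
ft_force: [2.4, -0.4, -0.2]
opening: 0.997
```

>>> play_rows(deltas=[[0.085,[0.038,-0.0465,0],0],[0.085,[0.038,-0.0465,0],0],[0.085,[0.038,-0.0465,0],0],[0.085,[0.038,-0.0465,0],0],[0.085,[0.038,-0.0465,0],0]])

```text
t: 1.45
tool_pos: [416.5, 11.5, 230.6]
tool_rot: [[0.926, 0.377, 0.004], [0.377, -0.926, -0.001], [0.003, 0.003, -1.0]]
ft_force: [2.0, -0.2, -1.1]
opening: 0.999
```

>>> play_rows(deltas=[[0.085,[0.038,-0.0475,0],0],[0.085,[0.038,-0.0475,0],0],[0.085,[0.038,-0.0475,0],0],[0.085,[0.036,-0.045,0],0],[0.085,[0,0,0],-0.14]])

```text
t: 2.08
tool_pos: [485.9, 252.9, 230.6]
tool_rot: [[0.861, 0.508, 0.006], [0.508, -0.861, -0.001], [0.005, 0.004, -1.0]]
ft_force: [0.3, -0.8, -0.4]
opening: 0.995
```

>>> play_rows(deltas=[[0.085,[0,0,0],-0.13],[0.085,[0,0,0],0]])

```text
t: 2.33
tool_pos: [485.6, 254.0, 230.1]
tool_rot: [[0.785, 0.62, 0.005], [0.62, -0.785, -0.001], [0.003, 0.004, -1.0]]
ft_force: [-0.3, 0.2, -0.6]
opening: 0.996
```

```bash
python3 - <<'E'
from h import *
import cv2
S=snapshot("scene");T=snapshot("top")
st=readout.read_state(); R=np.array(st["tool_rot"]); p=np.array(st["tool_pos"])
print(st["t"],p,np.degrees(np.arctan2(R[1,0],R[0,0])), R.T@(np.array([486.2,248.9,154])-p), st["q"])
a=S["color"][100:320,340:540]; b=T["color"][180:340,80:280]
cv2.imwrite("pics/pre.png",np.hstack([cv2.resize(a,(545,600)),cv2.resize(b,(255,204),interpolation=3)]) if 0 else cv2.resize(a,(545,600),interpolation=cv2.INTER_CUBIC))
E
```

```text
2.425 [485.55952788 253.68604067 230.14532004] 38.13622404938554 [-2.70200947  3.84641501 76.15333473] [ 0.3742944   0.38464412  1.54174746 -0.00320563  1.21087224  1.28061736]
```

View pics/pre.png

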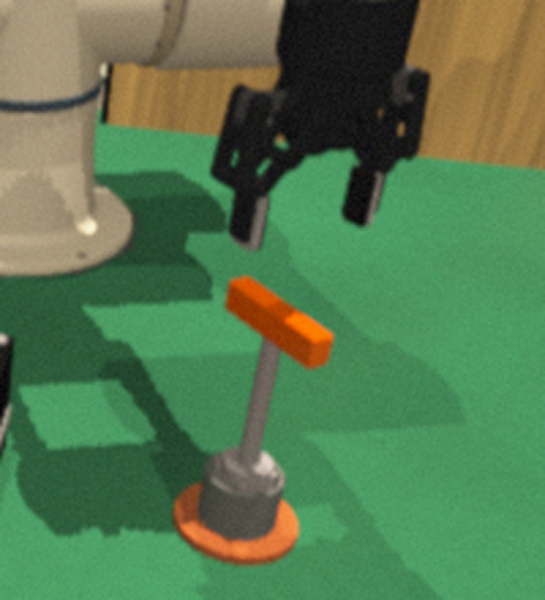

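The jaws straddle the handle, with the fingers either side of the bar at about (250,240) and (365,200) in the crop and the bar centre at (280,322). I'll correct the small offset, descend and close.

>>> play_rows(deltas=[[0.085,[-0.0027,0.0038,0.015],0],[0.085,[0,0,0.03],0],[0.085,[0,0,0.03],0],[0.085,[0,0,0.002],0],[0.0,[0,0,0],0]], force=100)

```text
t: 3.05
tool_pos: [487.4, 247.8, 153.2]
tool_rot: [[0.795, 0.606, 0.008], [0.606, -0.795, -0.0], [0.006, 0.005, -1.0]]
ft_force: [0.3, 0.3, 0.3]
opening: 0.813
```

>>> play_rows(deltas=[[0.0,[0,0,0],0],[0.0,[0,0,0],0],[0.0,[0,0,0],0],[0.0,[0,0,0],0],[0.0,[0,0,0],0]])

```text
t: 3.68
tool_pos: [488.3, 248.2, 155.8]
tool_rot: [[0.796, 0.605, 0.011], [0.605, -0.796, 0.001], [0.01, 0.006, -1.0]]
ft_force: [0.2, -0.2, -3.2]
opening: 0.195
```

>>> play_rows(deltas=[[0.0,[0,0,-0.02],0],[0.0,[0,0,-0.035],0],[0.0,[0,0,-0.04],0],[0.0,[0,0,-0.04],0],[0.0,[0,0,-0.025],0]])

```text
t: 4.3
tool_pos: [484.9, 247.3, 317.7]
tool_rot: [[0.796, 0.605, 0.004], [0.605, -0.796, -0.002], [0.003, 0.004, -1.0]]
ft_force: [0.2, 0.9, -2.9]
opening: 0.197
```

```bash
python3 - <<'E'
from h import *
import cv2
S=snapshot("scene")
st=readout.read_state(); R=np.array(st["tool_rot"]); p=np.array(st["tool_pos"])
print(st["t"],p,np.degrees(np.arctan2(R[1,0],R[0,0])), R[:,2],R.T@(np.array([474.3,-222.8,0])-p), st["ft_force"],st["opening"])
cv2.imwrite("pics/lift.png",cv2.resize(S["color"][30:320,310:550],(497,600),interpolation=cv2.INTER_CUBIC))
E
```

```text
4.35 [485.76307491 247.6464132  320.42735904] 37.23865849773329 [ 7.76555267e-03 -3.25670645e-04 -9.99969795e-01] [-295.72285643  366.01131526  320.48187389] [1.36397583 0.70105501 2.2093214 ] 0.19619379470408796
```

View pics/lift.png

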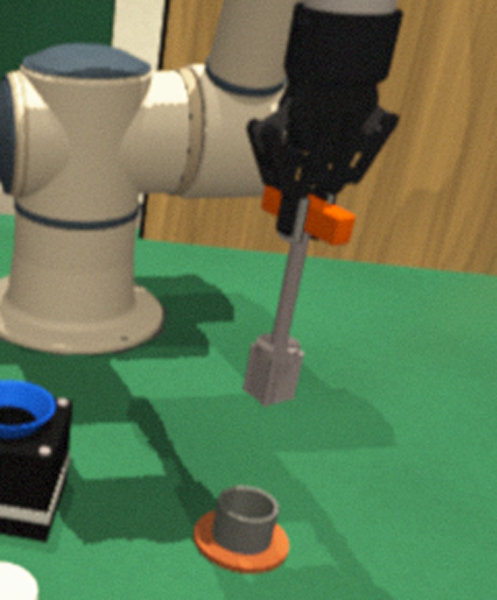

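The key is out of the stand, and its foot hangs clear at about (272,370) in the crop. Next I carry it over to the red isolator.

>>> play_rows(deltas=[[0.0,[-0.02,0.025,0],0],[0.0,[-0.03,0.0371,0],0],[0.0,[-0.034,0.042,0],0],[0.0,[-0.034,0.042,0],0],[0.0,[-0.034,0.042,0],0]])

```text
t: 4.97
tool_pos: [477.9, 2.3, 317.8]
tool_rot: [[0.792, 0.61, 0.007], [0.61, -0.792, 0.0], [0.006, 0.004, -1.0]]
ft_force: [0.9, 0.3, -2.7]
opening: 0.197
```

>>> play_rows(deltas=[[0.0,[-0.034,0.042,0],0],[0.0,[-0.034,0.042,0],0],[0.0,[-0.034,0.042,0],0],[0.0,[-0.025,0.031,0],0],[0.0,[-0.014,0.0175,0],0]])

```text
t: 5.6
tool_pos: [469.6, -231.2, 313.9]
tool_rot: [[0.794, 0.608, 0.003], [0.608, -0.794, 0.002], [0.004, 0.001, -1.0]]
ft_force: [-0.6, 0.7, -2.9]
opening: 0.195
```

>>> play_rows(deltas=[[0.0,[0,0,0],0.17],[0.0,[0,0,0],0.17],[0.0,[0,0,0],0.13],[0.0,[0,0,0],0]])

```text
t: 6.1
tool_pos: [468.1, -233.0, 310.2]
tool_rot: [[0.986, 0.166, -0.001], [0.166, -0.986, 0.004], [-0.0, -0.004, -1.0]]
ft_force: [0.6, -0.8, -3.2]
opening: 0.194
```

```bash
cat > look.py <<'E'
from h import *
import cv2,sys
S=snapshot("scene");T=snapshot("top")
st=readout.read_state(); R=np.array(st["tool_rot"]); p=np.array(st["tool_pos"])
print(st["t"],p.round(1),"yaw",np.degrees(np.arctan2(R[1,0],R[0,0])).round(1),"z",R[:,2].round(4),"rem",(R.T@(np.array([474.3,-222.8,161])-p)).round(1),"F",np.round(st["ft_force"],1),np.round(st["wrist_torque"],2),st["opening"],"q",np.round(st["q"],2))
a=cv2.resize(S["color"][80:280,110:310],(600,600),interpolation=cv2.INTER_CUBIC)
b=cv2.resize(T["color"][200:350,390:440+100-100],(200,600)) if 0 else None
cv2.imwrite(f"pics/{sys.argv[1]}.png",a); cv2.imwrite(f"pics/{sys.argv[1]}_t.png",cv2.resize(T["color"][200:360,360:560],(750,600),interpolation=cv2.INTER_CUBIC))
E
python3 look.py over
```

```text
6.2 [ 468.2 -233.   310.4] yaw 9.7 z [-5.0e-04  3.6e-03 -1.0e+00] rem [  7.7  -8.5 149.5] F [ 0.1  0.1 -2.2] [-0.03 -0.03 -0.03] 0.19309817017842837 q [-0.58  0.28  1.47  0.    1.39  0.82]
```

View pics/over.png

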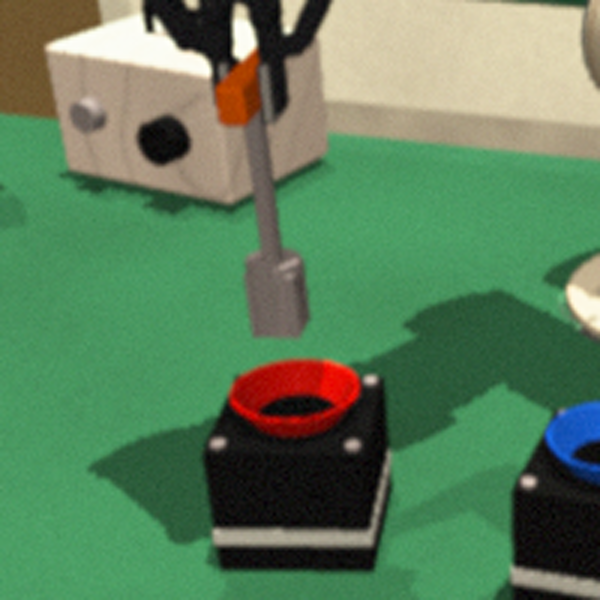

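The key hangs above and a little left of the red funnel: foot bottom centre is at about (278,333) in the 3x crop, handle at (240,88). I'll check foot position against the tool axis.

```bash
python3 - <<'E'
from h import *
S=snapshot("scene");T=snapshot("top")
st=readout.read_state(); R=np.array(st["tool_rot"]); p=np.array(st["tool_pos"])
cp=lambda q:((q-[110,80]+.5)*3-.5).round(1)
for L in(-19,15,99,151): print(L,cp(proj(S,p+R[:,2]*L)))
print("mouth",cp(proj(S,[474.3,-222.8,120])),"foot corner pixel scale",cp(proj(S,p+R@[20,20,151])),cp(proj(S,p+R@[20,-20,151])),cp(proj(S,p+R@[-20,-20,151])))
import cv2
g=T["color"][200:360,360:560]
E
```

```text
-19 [248.8  87.4]
15 [255. 140.]
99 [269.4 260.9]
151 [277.6 329.9]
mouth [292.7 385.6] foot corner pixel scale [241.2 341.8] [299.  344.3] [312.7 318.4]
```

View pics/over_t.png

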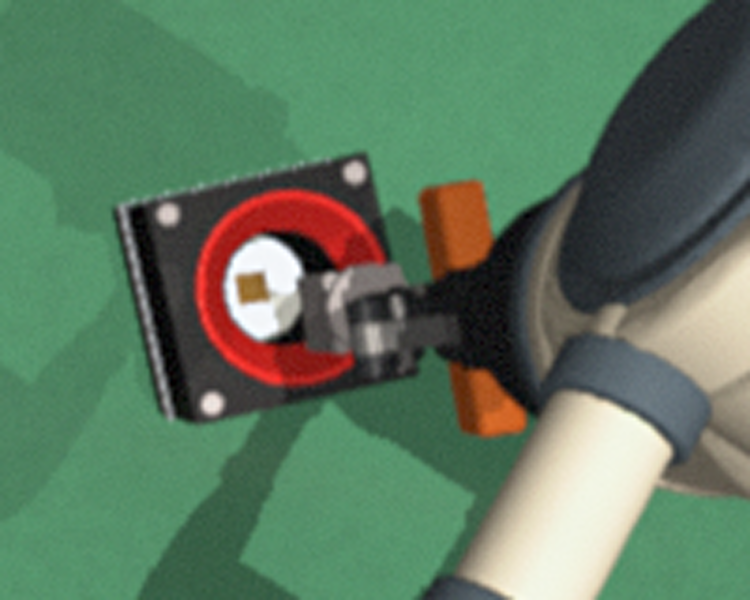

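The foot lies on the tool axis to within 1 to 2 mm. In the top view the stem at (253,288) is nearly square to the block. I'll correct laterally, then lower in steps while watching the force.

>>> play_rows(deltas=[[0.0,[0.008,-0.009,0],0],[0.0,[0,0,0],0],[0.0,[0,0,0],0]])

```text
t: 6.68
tool_pos: [475.4, -221.8, 310.8]
tool_rot: [[0.985, 0.171, 0.0], [0.171, -0.985, 0.003], [0.001, -0.003, -1.0]]
ft_force: [-0.3, 0.2, -2.3]
opening: 0.195
```

```bash
python3 look.py o2
```

```text
6.775 [ 475.3 -221.9  310.8] yaw 9.8 z [ 2.0e-04  3.4e-03 -1.0e+00] rem [ -1.2   1.2 149.8] F [-0.8 -0.8 -2.5] [-0.    0.    0.03] 0.19901252666690733 q [-0.55  0.28  1.47  0.    1.39  0.85]
```

>>> play_rows(deltas=[[0.0,[-0.0008,0.0005,0.02],0],[0.0,[0,0,0.02],0],[0.0,[0,0,0.02],0],[0.0,[0,0,0.01],0],[0.0,[0,0,0.0],0]])

```text
t: 7.4
tool_pos: [474.9, -223.2, 239.7]
tool_rot: [[0.985, 0.171, 0.002], [0.171, -0.985, 0.002], [0.002, -0.002, -1.0]]
ft_force: [0.2, 0.4, -2.6]
opening: 0.198
```

>>> play_rows(deltas=[[0.0,[0,0,0.012],0],[0.0,[0,0,0.012],0],[0.0,[0,0,0.008],0],[0.0,[0,0,0],0]])

```text
t: 7.9
tool_pos: [475.5, -223.5, 206.5]
tool_rot: [[0.985, 0.171, 0.003], [0.171, -0.985, 0.001], [0.003, -0.001, -1.0]]
ft_force: [0.7, 0.4, -3.0]
opening: 0.199
```

>>> play_rows(deltas=[[0.0,[-0.0008,-0.001,0.006],0],[0.0,[0,0,0.006],0],[0.0,[0,0,0.006],0],[0.0,[0,0,0.003],0],[0.0,[0,0,0],0]])

```text
t: 8.52
tool_pos: [474.8, -222.7, 184.4]
tool_rot: [[0.985, 0.171, 0.004], [0.171, -0.985, 0.001], [0.004, -0.0, -1.0]]
ft_force: [0.7, 0.2, -2.1]
opening: 0.195
```

>>> play_rows(deltas=[[0.0,[0,0,0.005],0],[0.0,[0,0,0.005],0],[0.0,[0,0,0.004],0],[0.0,[0,0,0],0]])

```text
t: 9.02
tool_pos: [475.0, -222.8, 169.5]
tool_rot: [[0.985, 0.171, 0.004], [0.171, -0.985, 0.001], [0.004, -0.0, -1.0]]
ft_force: [-0.9, -0.8, -2.6]
opening: 0.194
```

>>> play_rows(deltas=[[0.0,[0,0,0.003],0],[0.0,[0,0,0.002],0],[0.0,[0,0,0],0]])

```text
t: 9.4
tool_pos: [475.1, -222.8, 164.3]
tool_rot: [[0.985, 0.171, 0.004], [0.171, -0.985, 0.001], [0.004, 0.0, -1.0]]
ft_force: [0.1, 0.5, -2.7]
opening: 0.201
```

>>> play_rows(deltas=[[0.0,[0,0,0.002],0],[0.0,[0,0,0.0015],0],[0.0,[0,0,0],0]])

```text
t: 9.78
tool_pos: [475.2, -222.9, 160.7]
tool_rot: [[0.985, 0.171, 0.005], [0.171, -0.985, 0.0], [0.005, 0.0, -1.0]]
ft_force: [1.0, 0.2, -3.4]
opening: 0.199
```

>>> play_rows(deltas=[[0.0,[0,0,0.0015],0],[0.0,[0,0,0],0]])

```text
t: 10.02
tool_pos: [475.2, -222.9, 159.1]
tool_rot: [[0.985, 0.171, 0.005], [0.171, -0.985, 0.0], [0.005, 0.0, -1.0]]
ft_force: [-0.9, -0.5, -2.8]
opening: 0.199
```

>>> play_rows(deltas=[[0.0,[0,0,0.0015],0],[0.0,[0,0,0.0],0]])

```text
t: 10.28
tool_pos: [475.4, -222.9, 157.7]
tool_rot: [[0.985, 0.171, 0.005], [0.171, -0.985, 0.0], [0.005, 0.001, -1.0]]
ft_force: [-0.5, -0.2, -0.8]
opening: 0.194
```

>>> play_rows(deltas=[[0.0,[0,0,0.001],0],[0.0,[0,0,0.0],0]])

```text
t: 10.52
tool_pos: [475.9, -223.2, 157.8]
tool_rot: [[0.985, 0.171, 0.007], [0.171, -0.985, -0.001], [0.006, 0.002, -1.0]]
ft_force: [-1.2, 0.2, -2.3]
opening: 0.19
```

>>> play_rows(deltas=[[0.0,[0,0,0.001],0],[0.0,[0,0,0.0],0]])

```text
t: 10.78
tool_pos: [476.5, -223.4, 157.8]
tool_rot: [[0.985, 0.171, 0.008], [0.171, -0.985, -0.001], [0.008, 0.003, -1.0]]
ft_force: [-1.9, 0.4, -2.6]
opening: 0.192
```

```bash
python3 look.py down; python3 - <<'E'
from h import *
S=snapshot("scene")
cp=lambda q:((q-[110,80]+.5)*3-.5).round(1)
for z in(168,180,192): print(z,cp(proj(S,[474.5,-222.3,z])),[cp(proj(S,np.array([474.5,-222.3,z])+45*s*np.array([.985,.171,0]))) for s in(-1,1)])
E
```

```text
10.875 [ 476.6 -223.5  157.7] yaw 9.8 z [ 0.0083 -0.0014 -1.    ] rem [-2.1 -1.  -3.4] F [-0.5  1.5  4.3] [ 0.27  0.13 -0.01] 0.19868744868317084 q [-0.55  0.44  1.68  0.    1.01  0.84]
168 [286.4 324.8] [array([302. , 296.8]), array([269.6, 355.2])]
180 [284.7 309. ] [array([300.4, 281.4]), array([267.6, 339. ])]
192 [282.9 293. ] [array([298.8, 265.9]), array([265.6, 322.5])]
```

View pics/down.png

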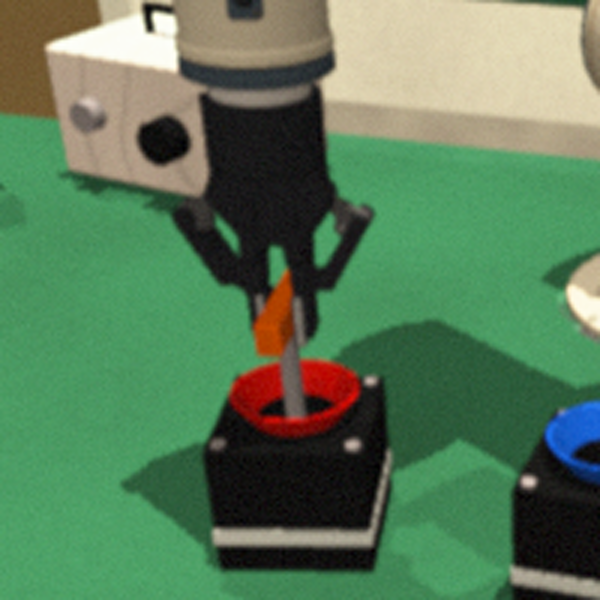

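The key is down: the near end of the handle spans rows 318–355, matching the prediction for a handle centre at z=180 (322–355). Now I turn it clockwise.

>>> play_rows(deltas=[[0.0,[-0.0015,-0.0005,-0.0005],0],[0.0,[0,0,0],0.1],[0.0,[0,0,0],0.12],[0.0,[0,0,0],0.12],[0.0,[0,0,0],0.12]])

```text
t: 11.55
tool_pos: [475.2, -223.4, 157.7]
tool_rot: [[0.955, -0.297, 0.009], [-0.297, -0.955, -0.002], [0.009, -0.001, -1.0]]
ft_force: [-0.3, 0.8, 1.0]
opening: 0.2
```

```bash
python3 look.py turn1
```

```text
11.65 [ 475.1 -223.4  157.7] yaw -17.2 z [ 0.0089 -0.0016 -1.    ] rem [-0.9 -0.3 -3.3] F [-0.1  0.2  2.5] [ 0.05 -0.03 -0.03] 0.19817736107406078 q [-0.56  0.44  1.69  0.    1.01  1.31]
```

>>> play_rows(deltas=[[0.0,[0,0,0],0.13],[0.0,[0,0,0],0.13],[0.0,[0,0,0],0.13],[0.0,[0,0,0],0.13],[0.0,[0,0,0],0.13]])

```text
t: 12.28
tool_pos: [474.5, -223.5, 157.7]
tool_rot: [[0.581, -0.814, 0.008], [-0.814, -0.581, -0.002], [0.006, -0.005, -1.0]]
ft_force: [-0.9, 0.1, 2.3]
opening: 0.196
```

```bash
python3 look.py turn2
```

```text
12.375 [ 474.5 -223.5  157.7] yaw -54.4 z [ 0.008  -0.0019 -1.    ] rem [-0.6 -0.2 -3.3] F [-0.7  0.1  3.2] [ 0.09  0.27 -0.05] 0.19648145319273158 q [-0.56  0.44  1.69  0.    1.01  1.96]
```

>>> play_rows(deltas=[[0.0,[0,0,0],0.06],[0.0,[0,0,0],0.06],[0.0,[0,0,0],0.0]])

```text
t: 12.75
tool_pos: [474.3, -223.4, 157.7]
tool_rot: [[0.493, -0.87, 0.008], [-0.87, -0.493, -0.002], [0.005, -0.006, -1.0]]
ft_force: [-0.3, 0.7, 2.0]
opening: 0.196
```

```bash
python3 look.py turn3
```

```text
12.85 [ 474.3 -223.4  157.7] yaw -60.5 z [ 0.0077 -0.0019 -1.    ] rem [-0.5 -0.3 -3.3] F [-1.   1.7  3.3] [0.08 0.22 0.03] 0.19633367787493008 q [-0.56  0.44  1.69  0.    1.01  2.07]
```

>>> play_rows(deltas=[[0.0,[0,0,0],0.05],[0.0,[0,0,0],0.05],[0.0,[0,0,0],0]])

```text
t: 13.22
tool_pos: [474.2, -223.3, 157.8]
tool_rot: [[0.411, -0.912, 0.007], [-0.912, -0.411, -0.002], [0.005, -0.006, -1.0]]
ft_force: [-0.8, 1.6, 2.3]
opening: 0.198
```

```bash
python3 look.py turn4
```

```text
13.325 [ 474.2 -223.4  157.7] yaw -65.8 z [ 0.0073 -0.002  -1.    ] rem [-0.4 -0.4 -3.3] F [-0.1  1.   1.9] [0.14 0.23 0.79] 0.19690583530138975 q [-0.56  0.44  1.69  0.    1.01  2.16]
```

>>> play_rows(deltas=[[0.0,[0,0,0],0.05],[0.0,[0,0,0],0.03],[0.0,[0,0,0],0]])

```text
t: 13.7
tool_pos: [474.1, -223.2, 157.8]
tool_rot: [[0.341, -0.94, 0.007], [-0.94, -0.341, -0.002], [0.005, -0.006, -1.0]]
ft_force: [-0.9, 1.9, 3.3]
opening: 0.197
```

```bash
python3 look.py turn5
```

```text
13.8 [ 474.1 -223.2  157.8] yaw -70.1 z [ 0.0069 -0.0023 -1.    ] rem [-0.3 -0.4 -3.2] F [-1.2  1.5  3. ] [0.3  0.25 1.79] 0.19825855929869296 q [-0.56  0.44  1.69  0.    1.01  2.24]
```

The torque rose from 0.79 to 1.79 N m against 0.1 N m friction, so the stem is at the stop. I'll ease off slightly, release and retreat.

>>> play_rows(deltas=[[0.0,[0,0,0],-0.07],[0.0,[0,0,0],0],[0.085,[0,0,0],0],[0.085,[0,0,0],0],[0.085,[0,0,0],0]])

```text
t: 14.42
tool_pos: [474.3, -223.5, 157.6]
tool_rot: [[0.403, -0.915, 0.008], [-0.915, -0.403, -0.002], [0.005, -0.006, -1.0]]
ft_force: [-0.3, -0.1, 0.7]
opening: 0.828
```

>>> play_rows(deltas=[[0.085,[0,0,0],0],[0.085,[0,0,0],0],[0.085,[0,0,0],0]])

```text
t: 14.8
tool_pos: [474.3, -223.6, 157.6]
tool_rot: [[0.402, -0.916, 0.008], [-0.916, -0.402, -0.002], [0.005, -0.006, -1.0]]
ft_force: [0.5, -0.4, 0.5]
opening: 0.998
```

>>> play_rows(deltas=[[0.085,[0,0,-0.01],0],[0.085,[0,0,-0.02],0],[0.085,[0,0,-0.03],0],[0.085,[0,0,-0.04],0],[0.085,[0,0,-0.04],0]])

```text
t: 15.42
tool_pos: [472.0, -222.5, 301.8]
tool_rot: [[0.402, -0.916, 0.004], [-0.916, -0.402, 0.0], [0.001, -0.004, -1.0]]
ft_force: [0.8, -0.7, -0.1]
opening: 0.997
```

```bash
python3 look.py rel
```

```text
15.525 [ 473.7 -223.6  304.7] yaw -66.3 z [ 0.0101 -0.0034 -0.9999] rem [ -1.5   0.3 143.7] F [ 0.4 -0.4  0.2] [ 0.01 -0.04  0.03] 0.9935226482401506 q [-0.56  0.28  1.49  0.    1.36  2.17]
```

View pics/rel.png

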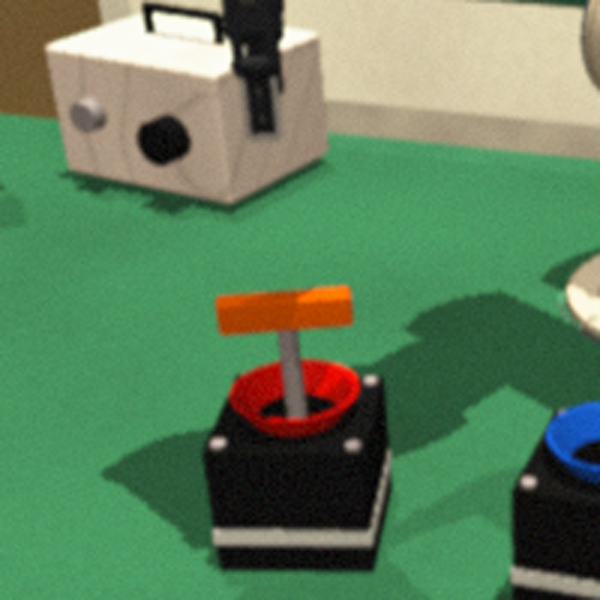

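The key stands upright, with the handle centre at about (284,309) against a predicted (284.7,309) for fully down. The gripper is clear above. I'll check the handle's yaw against the picture and hand in.

```bash
python3 - <<'E'
from h import *
from cell import manip
S=snapshot("scene")
for y in(-50,-60,-66):
    d=45*np.array([np.cos(np.radians(y)),np.sin(np.radians(y)),0])
    print(y,[((proj(S,np.array([474.5,-222.3,180])+s*d)-[110,80]+.5)*3-.5).round(1) for s in(1,-1)])
st=readout.read_state(); print(st["t"],np.round(st["ft_force"],1))
print(manip.finish_job())
E
```

```text
-50 [array([218.7, 321.2]), array([348.1, 297.3])]
-60 [array([216.9, 316.3]), array([350.7, 301.9])]
-66 [array([216.8, 313.2]), array([351.4, 304.9])]
15.575 [ 0.2 -1.1  0.1]
the job is handed in; nothing more can be done
None
```

The red-collared isolator should be locked: the key is standing in it fully down, and the job was handed in at about 15.6 s with the gripper open and clear. I took the key from its stand, lowered it over the brass stem and turned it clockwise from about yaw 9.8° to −70°. I then eased back a few degrees, released it and retreated.

- **Fully down:** the arm stopped descending on the floor. In the last picture the handle centre is within about a pixel of where it should be when fully down.
- **At the locked stop:** the wrist torque rose from about 0 to 0.79, then 1.79 N m, against 0.1 N m of stem friction. It rose between yaw −60.5° and −65.8°; I had expected the stop at about −60°. In the picture the handle lies at roughly −60° to −65°.
- **Not seen directly:** the stem is hidden under the key, so the lock rests on the torque and the handle angle.
- **Blue isolator:** the arm passed over it with the key's foot about 50 mm above its collar and did not touch it.
- **Minor disagreement:** the wrist tilted by up to about 0.01 rad while pressing at the bottom, with only a few newtons of contact. No check failed.

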